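# Sweep the shells off the display deck into the catch tray

### The arm

A 6-joint arm with a two-finger parallel gripper is mounted at the origin on the work surface. World frame = base frame: x ahead of the robot, y to its left, z up, the work surface at z = 0. Lengths are in mm, angles in rad, forces in N, time in s.
With the tool pointing down it reaches from about 275 to 750 mm from the base axis. Payload 10.2 kg.
Tool frame: the origin (TCP) lies midway between the tips of the shut fingers; the grasp point (between the pads) lies 19 mm behind it; z points along the fingers, y is the line along which they close (so a half turn about z gives the same grasp; the last joint's range is limited). The gripper opens to 88 mm and grips with 3 to 60 N. Pads are 18 mm wide; open, the fingers measure 123 mm over their backs; the gripper's body (75 mm by 187 mm) begins 45 mm behind the grasp point.
Start: joints at [-1.465, 0.313, 1.498, -0, 1.331, -0.223], TCP at [169.514, -496.887, 238.72] pointing down, gripper open.
Joint ranges: [-2.94, 2.94], [-0.97, 2.17], [0.19, 2.56], [-1.23, 4.37], [0.02, 3.11], [-2.88, 2.88]. Speed limits (rad/s): [2.39, 2.39, 3.01, 3.14, 3.14, 3.14].

### API

Orientations are given as [roll, pitch, yaw] about the fixed x, y, z axes, in that order (R = Rz(yaw) Ry(pitch) Rx(roll)).
In Python, from cell import sensors, optics, ticket gives the robot as it stands. The module is installed in compiled form; this text tells all that it offers.
- The arm moves only by the tool servo_tool, never from a script. Its argument "series" is a list of rows, each a list of 5 numbers: the shift along the world's x, y, z in cm, then the turn about the world's z in degrees, then the closure in counts, from 0 (fully open) to 255 (shut). A call has 1 to 12 rows; each row shifts and turns the commanded pose from where the row before left it; what a row does not reach is not made up. A row lasts 1/10 s, in which the tool goes at most 50 mm and 8.59 degrees, less where a joint would pass 70% of its speed; a pose out of reach is approached as far as the arm can. A call is refused whole if a number of a shift passes 5 or a number of a turn 8.59, either way. A call with a gripper value outside its range is refused whole. The fingers move at their own pace and stop on an object; the grip force is fixed at half the most. Time passes only in rows, so rows that do not move let the fingers close. It gives the time, the measured TCP pose, the force, the opening and the grip force at its end, in the units of the state.
- sensors.read_state(): the state, without advancing time (a new reading comes with each control period).
- optics.read_camera(name): name is "scene" or "top"; returns a dict with "frame" (384x512x3 uint8, blue, green, red), "fx", "fy", "cx", "cy" (pixels), "extrinsics" (4x4, takes a point from camera to world coordinates). Camera axes: x right, y down, z forward; pixel columns grow to the right and rows downward; lengths in mm; the calibration is good to about 2 mm. A picture is of the moment at which its call begins. There is no depth.
- ticket.sign_off(): hands the job in; it is judged then, once.
Trained networks look in a picture, given as the dict that the camera call returned (one of the last four; its "shot" number tells which), for a name from the list of things; names that differ only in an ending like _2 or _b are one class to them, and where a whole thing is asked for, a point or a joint stands for the part that bears it (a point fixed in the world has none). Each returns a list of dicts, best first, with "conf" (0 to 1); they miss things now and then, are a little off and sometimes report something else, mostly with a low value. They report only what shows in the picture. A call takes as long as a camera call. They do not tell look-alikes from the thing itself.
- optics.spot_in(picture, query): "location" ([x, y, z] in mm, in the coordinates of the camera as it stood for that picture, good to about 4 mm: the middle of the surface that is visible of it).
The state is a dict: "t": time; "joints": joint angles; "qvel": joint speeds; "tau": joint torques, N m; "position": TCP position; "ee_rot": TCP orientation; "ft_force": force on the tool from outside, world axes, zero at the start; "moment": the same for the moment, N m; "gripper_width": opening from 0.0 (shut) to 1.0 (fully open); "gripper_force": force on a finger pad.
Only numpy, scipy, OpenCV 4.12 (cv2) and the standard library are available. Lean on these libraries where they do the work, as an engineer would, in place of code of your own. Each camera call takes 0.05 s, during which the arm holds its last target. There are 200 camera calls.

### The job

Take the scraper by its wooden grip, bring its head in under the clear shelf at the end of the deck away from the catch tray (the box without partitions), and set its edge down so that it rests lightly and level on the deck, before you move any shell off; how far its blade sticks out is not known, so feel for the deck. Sweep all six shells along the deck into the catch tray with the scraper, never with the fingers, spilling none on the table or into the divided box; do not press hard or disturb the other things. Then stand the scraper upright on its wooden rest again and let go.

Things in the scene. Friction and masses are not known exactly. Their poses are not given: they have to be found in the camera images.
- stand: Fixed stand: grey deck 150 (x) x 260 (y) mm, its top 45 mm above the table; a clear shelf 5 mm thick over all of it, underside 125 mm above the table; back panel along the +x edge, its face 75 mm from the origin. No kerb; open at the front (-x, to the robot) and at both y ends. Origin on the table under the deck's centre, x to the back panel, y along the deck; yaw within 7 degrees.
- tray: Fixed translucent catch tray WITHOUT partitions, 150 (x) x 110 (y) x 36 mm high, walls and floor 3 mm, 5 mm beyond one y end of the deck (which end varies), its centre 190 mm from the stand's origin, rim 9 mm below the deck top. Origin at the centre of its underside, axes parallel to the stand's.
- divided_box: Fixed box of the same outside size, 36 mm high, WITH partitions and a few specimens, at the other end of the deck. No shell may land in it. Origin at the centre of its underside.
- scraper: Loose 270 g scraper on its rest. Head 130 (x) x 34 mm high: bar with a wing 4 x 42 (y) mm at each end; between them a blade 108 x 4 mm, held stiffly, sticks out 2 to 8 mm below the wings (differs, not reported). A neck from the -x end leads to an upright grip 22 x 22 mm at x -145, y 0, 40 to 130 mm above the origin. Origin: mid-head, level with the wings' undersides; z up.
- rest: Fixed wooden rest on the table, left or right of the boxes: two rails along its y, 18 mm wide, 70 mm long, 18 mm high, with 115 mm free between them, a 3 mm floor between. The scraper's wings stand on the rails, its blade hangs between them; axes as the scraper's within 3 degrees, grip towards the robot. Origin on the table under its centre; yaw within 15 degrees.
- cockle0: Loose cockle shell, a low ribbed dome 34 mm across and 13 mm high, about 18 g, one of six on the deck under the shelf, all within 85 mm of the deck's middle lengthwise and 52 mm across; origin at the centre of its flat underside.
- limpet0: Loose limpet shell, a ribbed cone 31 mm across and 17 mm high, about 18 g, one of six on the deck under the shelf, all within 85 mm of the deck's middle lengthwise and 52 mm across; origin at the centre of its flat underside.
- cockle1: Loose cockle shell, a low ribbed dome 34 mm across and 13 mm high, about 18 g, one of six on the deck under the shelf, all within 85 mm of the deck's middle lengthwise and 52 mm across; origin at the centre of its flat underside.
- limpet1: Loose limpet shell, a ribbed cone 31 mm across and 17 mm high, about 18 g, one of six on the deck under the shelf, all within 85 mm of the deck's middle lengthwise and 52 mm across; origin at the centre of its flat underside.
- cockle2: Loose cockle shell, a low ribbed dome 34 mm across and 13 mm high, about 18 g, one of six on the deck under the shelf, all within 85 mm of the deck's middle lengthwise and 52 mm across; origin at the centre of its flat underside.
- limpet2: Loose limpet shell, a ribbed cone 31 mm across and 17 mm high, about 18 g, one of six on the deck under the shelf, all within 85 mm of the deck's middle lengthwise and 52 mm across; origin at the centre of its flat underside.
- scallop: Bystander: big scallop 84 mm across, 20 mm high, loose on top of the clear shelf (shelf top 130 mm above the table). Origin at underside centre.
- jar: Bystander: loose glass jar, 60 mm across, 85 mm high, on the other side from the rest. Origin at underside centre.
- magnifier: Bystander: magnifying glass lying in front of the stand, 12 mm high, lens 72 mm across, handle 95 mm. Origin under the lens centre.
- whelk: Bystander: upright whelk shell 44 mm across, 46 mm high, in front of the stand at the left. Origin at underside centre.
Mind the look-alikes: they are no part of the job. What is shaped like the rest but turquoise is not meant.

How it is judged (in metres and radians):
On the way, in this order (a step that is already met when the one before it is completed fails the run):
1. the scraper's edge rests lightly on the deck (1 to 15 N) and level (within 0.025 rad), under the shelf, while all six shells still lie on the deck (contact force between scraper and stand between 1 and 15 N and z of scraper in the frame of stand between 0.043 and 0.06 m and angle between scraper's own z axis and vertical below 0.025 rad and x of scraper in the frame of stand between -0.05 and 0.05 m and y of scraper in the frame of stand between -0.14 and 0.14 m and x of cockle0 in the frame of stand between -0.075 and 0.075 m and y of cockle0 in the frame of stand between -0.13 and 0.13 m and z of cockle0 in the frame of stand between 0.035 and 0.07 m and x of limpet0 in the frame of stand between -0.075 and 0.075 m and y of limpet0 in the frame of stand between -0.13 and 0.13 m and z of limpet0 in the frame of stand between 0.035 and 0.07 m and x of cockle1 in the frame of stand between -0.075 and 0.075 m and y of cockle1 in the frame of stand between -0.13 and 0.13 m and z of cockle1 in the frame of stand between 0.035 and 0.07 m and x of limpet1 in the frame of stand between -0.075 and 0.075 m and y of limpet1 in the frame of stand between -0.13 and 0.13 m and z of limpet1 in the frame of stand between 0.035 and 0.07 m and x of cockle2 in the frame of stand between -0.075 and 0.075 m and y of cockle2 in the frame of stand between -0.13 and 0.13 m and z of cockle2 in the frame of stand between 0.035 and 0.07 m and x of limpet2 in the frame of stand between -0.075 and 0.075 m and y of limpet2 in the frame of stand between -0.13 and 0.13 m and z of limpet2 in the frame of stand between 0.035 and 0.07 m), for 0.2 s.
2. all six shells lie inside the catch tray (x of cockle0 in the frame of tray between -0.073 and 0.073 m and y of cockle0 in the frame of tray between -0.054 and 0.054 m and height (world z) of each of cockle0, limpet0, cockle1, limpet1, cockle2, limpet2 below 0.055 m and x of limpet0 in the frame of tray between -0.073 and 0.073 m and y of limpet0 in the frame of tray between -0.054 and 0.054 m and x of cockle1 in the frame of tray between -0.073 and 0.073 m and y of cockle1 in the frame of tray between -0.054 and 0.054 m and x of limpet1 in the frame of tray between -0.073 and 0.073 m and y of limpet1 in the frame of tray between -0.054 and 0.054 m and x of cockle2 in the frame of tray between -0.073 and 0.073 m and y of cockle2 in the frame of tray between -0.054 and 0.054 m and x of limpet2 in the frame of tray between -0.073 and 0.073 m and y of limpet2 in the frame of tray between -0.054 and 0.054 m), for 0.2 s.
At the end, for the whole second after the job is handed in: All six shells rest inside the catch tray (origins within 73 mm of its centre in x, 54 mm in y, under 55 mm above the table). The scraper stands upright (within 0.1 rad) and still on its rest (wings on both rails, within 5 mm in height, head centre within 30 mm of the rest's centre) (all of step 2 and linear speed of each of cockle0, limpet0, cockle1, limpet1, cockle2, limpet2, scraper below 0.02 m/s and z of scraper in the frame of rest between 0.014 and 0.023 m and angle between scraper's own z axis and vertical below 0.1 rad and horizontal distance between scraper and rest below 0.03 m); the robot touches nothing.
It fails at once if the fingers touch a shell (contact force between the fingers and cockle0 above 0.5 N or contact force between the fingers and limpet0 above 0.5 N or contact force between the fingers and cockle1 above 0.5 N or contact force between the fingers and limpet1 above 0.5 N or contact force between the fingers and cockle2 above 0.5 N or contact force between the fingers and limpet2 above 0.5 N).
It fails at once if the scraper is pressed on the stand with more than 40 N (contact force between scraper and stand above 40 N).
It fails at once if a bystander (big scallop, jar, magnifier, whelk) is shifted by more than 30 mm (distance of any of scallop, jar, magnifier, whelk from where it was at the start of the episode above 0.03 m).
It fails at once if a shell falls onto the table or into the divided box ((height (world z) of cockle0 below 0.034 m and not (x of cockle0 in the frame of tray between -0.076 and 0.076 m and y of cockle0 in the frame of tray between -0.06 and 0.06 m)) or (height (world z) of limpet0 below 0.034 m and not (x of limpet0 in the frame of tray between -0.076 and 0.076 m and y of limpet0 in the frame of tray between -0.06 and 0.06 m)) or (height (world z) of cockle1 below 0.034 m and not (x of cockle1 in the frame of tray between -0.076 and 0.076 m and y of cockle1 in the frame of tray between -0.06 and 0.06 m)) or (height (world z) of limpet1 below 0.034 m and not (x of limpet1 in the frame of tray between -0.076 and 0.076 m and y of limpet1 in the frame of tray between -0.06 and 0.06 m)) or (height (world z) of cockle2 below 0.034 m and not (x of cockle2 in the frame of tray between -0.076 and 0.076 m and y of cockle2 in the frame of tray between -0.06 and 0.06 m)) or (height (world z) of limpet2 below 0.034 m and not (x of limpet2 in the frame of tray between -0.076 and 0.076 m and y of limpet2 in the frame of tray between -0.06 and 0.06 m))).
It also fails if it takes over 72 s, if anything falls off the work surface, if the arm or the gripper's body presses on something with over 40 N, if the wrist force passes 120 N, or if a joint passes its speed limit or range.

## Working session

There is one attempt and no reset: what is moved stays moved. The work goes in short steps, Python scripts to look and compute and a tool call to move; the robot and the scene stay as the last step left them, time stands still between calls to the robot, and variables do not carry over. Pictures are saved under pics/ and viewed, at most 10 in all, crops included, and the job is handed in when it is done.

Besides the shell and the picture viewer there is one more tool, called after "Request:" as a command line: name --pt "numbers of a row" for each row, then --argument value for the rest. servo_tool: Moves the arm, as the interface text tells. Its arguments: {"type":"object","properties":{"series":{"type":"array"}},"required":["series"]}

```bash
mkdir -p pics
cat > h.py <<'E'
import numpy as np, cv2
from cell import sensors, optics, ticket
def proj(p,P):
    T=np.linalg.inv(p["extrinsics"]); q=T[:3,:3]@np.array(P,float)+T[:3,3]
    return np.array([p["fx"]*q[0]/q[2]+p["cx"],p["fy"]*q[1]/q[2]+p["cy"]])
def ray(p,uv,z):
    E=np.array(p["extrinsics"]); d=E[:3,:3]@np.array([(uv[0]-p["cx"])/p["fx"],(uv[1]-p["cy"])/p["fy"],1])
    return E[:3,3]+d*(z-E[2,3])/d[2]
def find(p,n):
    E=np.array(p["extrinsics"]); return [(round(r["conf"],2),(E[:3,:3]@np.array(r["location"])+E[:3,3]).round(0).tolist(),proj(p,E[:3,:3]@np.array(r["location"])+E[:3,3]).round(0).tolist()) for r in optics.spot_in(p,n)]
E
python3 - <<'E'
from h import *
for c in ("top","scene"):
    p=optics.read_camera(c); cv2.imwrite(f"pics/{c}0.png",cv2.resize(p["frame"],(800,600),interpolation=3))
    print(c,p["fx"],p["cx"],p["cy"],np.array(p["extrinsics"]).round(3).tolist())
    for n in "stand tray divided_box scraper rest jar magnifier whelk scallop cockle0 limpet0".split(): print(n,find(p,n))
print(sensors.read_state())
E
```

```text
top 370.9740216851342 254.09087310312714 192.80604362209652 [[0.021, -0.984, 0.175, 364.55], [-1.0, -0.021, -0.001, 7.99], [0.005, -0.175, -0.985, 1041.647], [0.0, 0.0, 0.0, 1.0]]
stand [(0.89, [589.0, -7.0, 130.0], [260.0, 169.0]), (0.16, [556.0, -379.0, 53.0], [396.0, 190.0])]
tray [(0.58, [609.0, -190.0, 1.0], [323.0, 174.0]), (0.51, [553.0, -378.0, 54.0], [396.0, 191.0])]
divided_box [(0.68, [596.0, 209.0, 6.0], [183.0, 175.0])]
scraper [(0.77, [556.0, -379.0, 53.0], [396.0, 190.0])]
rest [(0.86, [356.0, -262.0, 6.0], [350.0, 264.0]), (0.83, [606.0, -355.0, 2.0], [380.0, 176.0])]
jar [(0.62, [590.0, 360.0, 86.0], [121.0, 169.0]), (0.39, [605.0, -356.0, 3.0], [381.0, 176.0])]
magnifier [(0.69, [588.0, 210.0, 7.0], [183.0, 178.0]), (0.66, [439.0, 46.0, 11.0], [239.0, 231.0])]
whelk [(0.7, [464.0, 144.0, 26.0], [203.0, 221.0])]
scallop [(0.55, [610.0, 28.0, 149.0], [246.0, 158.0]), (0.47, [465.0, 146.0, 24.0], [203.0, 221.0])]
cockle0 []
limpet0 []
scene 447.1752807199149 251.51405672868782 195.57277473378628 [[-0.668, 0.605, -0.434, 974.677], [0.744, 0.531, -0.405, 432.689], [-0.01
[... 581 characters left out ...]
cockle0 []
limpet0 []
{'t': 1.2, 'joints': array([-1.46539302e+00,  3.12927246e-01,  1.49770267e+00,  9.10239499e-06,
        1.33102055e+00, -2.23378414e-01]), 'qvel': array([-0.00106271, -0.00033551, -0.00030546, -0.00057147, -0.0015357 ,
       -0.00069903]), 'tau': array([-1.09381446e-03, -4.02109408e+01, -2.52420563e+01,  6.94542727e-02,
        3.18134646e-02,  3.49478633e-06]), 'position': array([ 169.51886997, -496.8801169 ,  238.70521992]), 'ee_rot': array([-3.14153823e+00, -2.14307629e-05,  3.28779557e-01]), 'ft_force': array([ 0.02670028, -0.45202732,  0.26536258]), 'moment': array([-0.00034045, -0.01664912, -0.00062852]), 'gripper_force': 0.0, 'gripper_width': 0.9989895332008193}
```

View pics/top0.png

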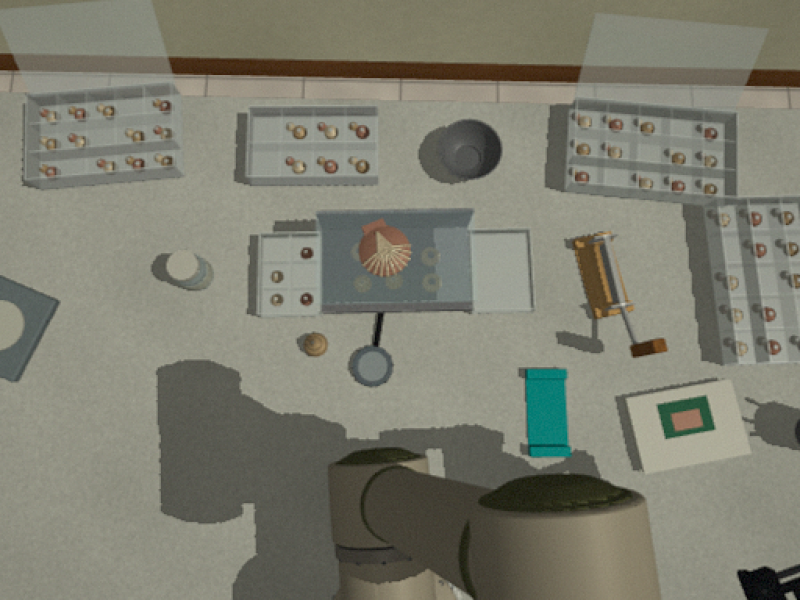

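View pics/scene0.png

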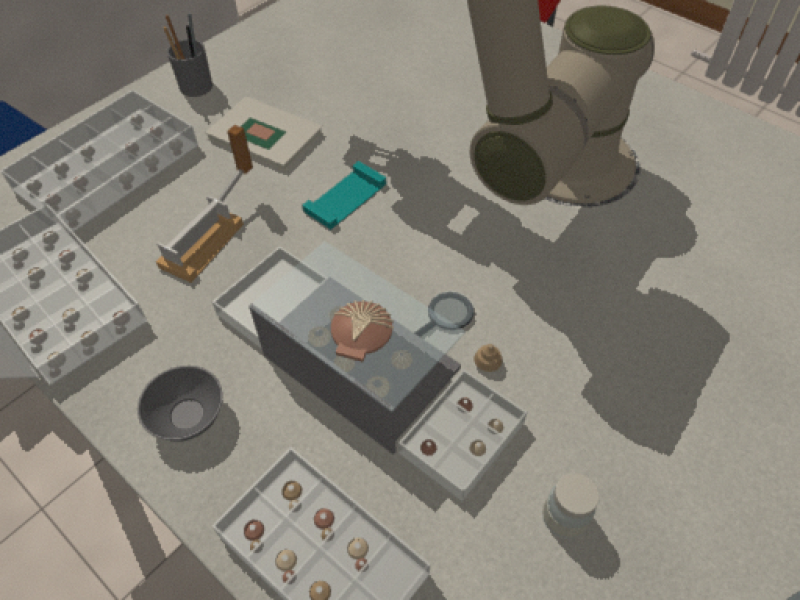

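Scraper candidates: only one scraper, top (615,285), with wooden grip at (648,347). Rest candidates: orange rest at top (597,275), under the scraper, and turquoise look-alike at (547,412), which I reject. Box candidates: unpartitioned catch tray at top (502,270), on the −y end, and divided box at (290,275), on the +y end.

Run:
```python
from h import *
p=optics.read_camera("top"); q=optics.read_camera("scene")
C=np.zeros((600,800,3),np.uint8)
a=cv2.resize(p["frame"][130:205,155:352],None,fx=4,fy=4,interpolation=2); C[:300,:a.shape[1]]=a
b=cv2.resize(p["frame"][142:236,358:430],None,fx=3.15,fy=3.15,interpolation=2); C[302:302+b.shape[0],:b.shape[1]]=b
c=cv2.resize(q["frame"][74:180,95:200],None,fx=2.8,fy=2.8,interpolation=2); C[302:302+c.shape[0],300:300+c.shape[1]]=c[:298]
cv2.imwrite("pics/crop1.png",C)
for nm,f,r in(("top",p["frame"],(142,236,358,430)),("scene",q["frame"],(74,180,95,200))):
    h=cv2.cvtColor(f,cv2.COLOR_BGR2HSV)[r[0]:r[1],r[2]:r[3]]
    for lab,lo,hi in(("rest",(8,110,110),(25,255,255)),("grip",(3,120,20),(18,255,109))):
        m=cv2.inRange(h,lo,hi); n,l,s,ce=cv2.connectedComponentsWithStats(m)
        for i in np.argsort(-s[1:,4])[:3]+1:
            pts=np.argwhere(l==i)[:,::-1].astype(np.float32); print(nm,lab,s[i,4],(cv2.boxPoints(cv2.minAreaRect(pts))+[r[2],r[0]]).round(1).tolist())
```

```text
top rest 141 [[379.1, 155.6], [383.9, 154.6], [391.3, 192.7], [386.5, 193.7]]
top rest 38 [[419.0, 218.0], [426.0, 218.0], [426.0, 224.0], [419.0, 224.0]]
top rest 27 [[389.0, 198.0], [396.0, 198.0], [396.0, 201.0], [389.0, 201.0]]
top grip 335 [[367.0, 158.6], [380.2, 154.6], [393.7, 199.5], [380.4, 203.5]]
top grip 132 [[403.3, 221.2], [424.2, 215.9], [426.2, 223.7], [405.2, 228.9]]
top grip 19 [[366.8, 153.3], [377.6, 150.6], [378.5, 154.1], [367.7, 156.8]]
scene rest 120 [[115.0, 165.0], [138.5, 141.5], [141.0, 144.0], [117.5, 167.5]]
scene rest 34 [[100.0, 167.0], [103.0, 164.0], [109.5, 170.5], [106.5, 173.5]]
scene rest 27 [[147.0, 83.0], [151.0, 79.0], [154.0, 82.0], [150.0, 86.0]]
scene grip 221 [[145.9, 84.0], [155.1, 81.9], [161.1, 108.1], [151.9, 110.2]]
scene grip 121 [[122.6, 161.0], [144.8, 134.5], [154.2, 142.3], [132.1, 168.9]]
scene grip 35 [[111.5, 175.9], [113.0, 170.0], [125.2, 173.1], [123.8, 178.9]]
```

View pics/crop1.png

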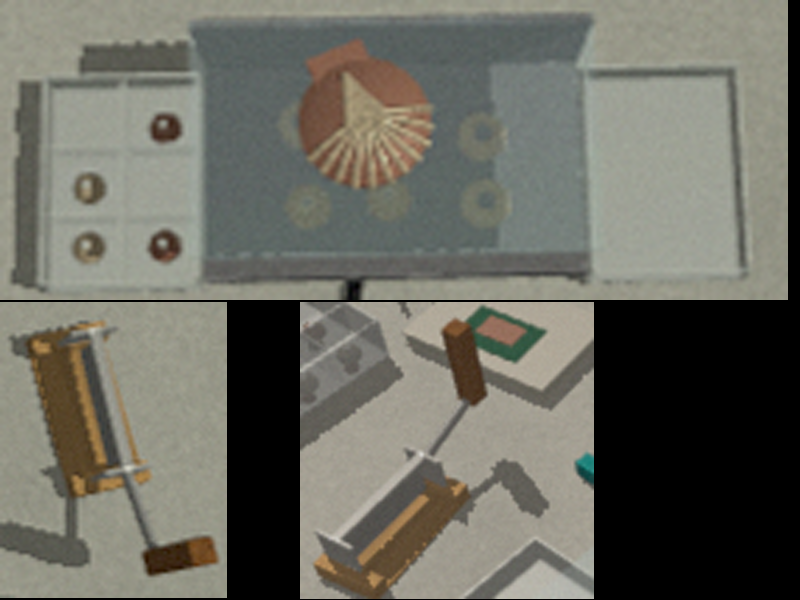

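Run:
```python
from h import *
p=optics.read_camera("top"); q=optics.read_camera("scene")
A=lambda X,Y:(155+X/4,130+Y/4); B=lambda X,Y:(358+X/3.15,142+(Y-302)/3.15); S=lambda X,Y:(95+(X-300)/2.8,74+(Y-302)/2.8)
for n,pt,z in [("tray R back",A(737,68),36),("tray R front",A(748,277),36),("tray L back",A(590,70),36),("tray L front",A(592,276),36),("box L back",A(48,78),36),("box L fr",A(40,290),36),
 ("deck fr L",A(205,253),45),("deck fr R",A(588,252),45),("deck fr bot L",A(205,280),0),("deck fr bot R",A(588,278),0),("deck fr L125",A(205,253),125),
 ("grip top",B(200,553),148),("head far",B(90,330),52),("head near",B(125,472),52),("rest far L",B(28,338),18),("rest near L",B(72,495),18),("rest near R",B(148,478),18),("rest far R",B(103,324),18)]: print(n,ray(p,pt,z).round(0)[:2])
for n,pt,z in [("grip top",S(455,328),148),("wing far",S(333,540),52),("wing near",S(428,458),52),("rest front",S(465,487),18),("rest corner",S(372,594),18),("rest c2",S(316,560),18)]: print("sc",n,ray(q,pt,z).round(0)[:2])
for n in ("tray","divided_box"): print(n,find(p,n),find(q,n))
```

```text
tray R back [ 680. -231.]
tray R front [ 531. -235.]
tray L back [ 676. -127.]
tray L front [ 529. -128.]
box L back [662. 254.]
box L fr [511. 250.]
deck fr L [538. 137.]
deck fr R [ 544. -124.]
deck fr bot L [526. 142.]
deck fr bot R [ 534. -130.]
deck fr L125 [524. 127.]
grip top [ 462. -399.]
head far [ 667. -358.]
head near [ 540. -383.]
rest far L [ 668. -314.]
rest near L [ 525. -348.]
rest near R [ 542. -416.]
rest far R [ 683. -382.]
sc grip top [ 465. -396.]
sc wing far [ 669. -357.]
sc wing near [ 544. -373.]
sc rest front [ 528. -346.]
sc rest corner [ 673. -308.]
sc rest c2 [ 683. -380.]
tray [(0.72, [610.0, -191.0, -2.0], [323.0, 174.0])] []
divided_box [(0.94, [590.0, 210.0, 5.0], [183.0, 177.0]), (0.19, [441.0, 46.0, 9.0], [239.0, 231.0])] [(0.97, [592.0, 202.0, 8.0], [295.0, 278.0])]
```

Request:
servo_tool --pt "2.7 0.9 0 7.8 0" --pt "2.7 0.9 0 7.8 0" --pt "2.7 0.9 0 7.8 0" --pt "2.7 0.9 0 7.8 0" --pt "2.7 0.9 0 7.8 0" --pt "2.7 0.9 0 7.8 0" --pt "2.7 0.9 0 7.8 0" --pt "2.7 0.9 0 7.8 0" --pt "2.7 0.9 0 7.8 0" --pt "2.7 0.9 0 7.8 0" --pt "2.35 0.9 0 6.9 0" --pt "0 0 0 0 0"

```text
t: 2.8
position: [465.0, -396.6, 238.3]
ee_rot: [3.141, -0.0, 1.816]
ft_force: [-0.4, -0.4, 0.8]
gripper_width: 1.002
gripper_force: 0.0
```

Request:
servo_tool --pt "-0.1 -0.1 -3 0 0" --pt "0 0 -3 0 0" --pt "0 0 -3 0 0" --pt "0 0 -2.5 0 0" --pt "0 0 -2 0 0" --pt "0 0 -0.8 0 0" --pt "0 0 0 0 0"

```text
t: 3.5
position: [461.3, -398.9, 95.1]
ee_rot: [-3.141, -0.001, 1.809]
ft_force: [-0.2, -0.4, 0.2]
gripper_width: 1.0
gripper_force: 0.0
```

Run:
```python
from h import *
q=optics.read_camera("scene"); p=optics.read_camera("top")
C=np.hstack([cv2.resize(q["frame"][50:180,85:215],(400,400),interpolation=2),cv2.resize(p["frame"][140:240,355:455],(400,400),interpolation=2)])
cv2.imwrite("pics/crop2.png",C)
s=sensors.read_state(); print(s["position"],s["ft_force"])
```

```text
[ 462.05444417 -399.46129619   96.83358802] [-0.47859905 -0.12875914  0.45001435]
```

View pics/crop2.png

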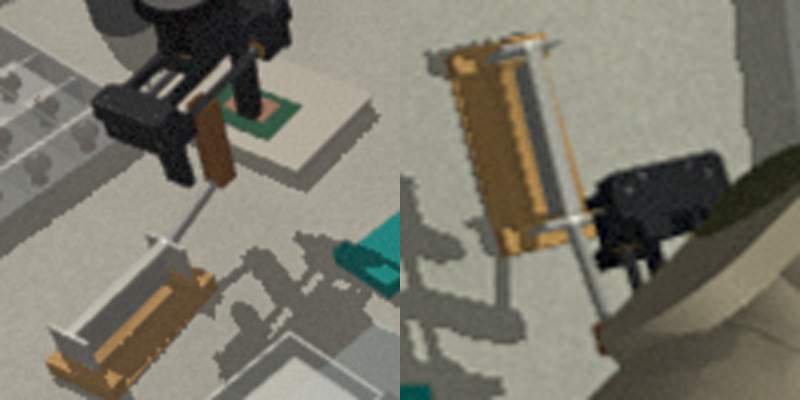

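Run:
```python
from h import *
q=optics.read_camera("scene")
d=np.array([np.cos(.24),np.sin(.24),0]); t=np.array([461.5,-399,96])
for k in (-44,-61,44,61,0): print(k,((proj(q,t+k*d)-[85,50])*400/130).round(0))
t[2]=148; print("top ctr",((proj(q,t)-[85,50])*400/130).round(0)); t[2]=58; print("bot ctr",((proj(q,t)-[85,50])*400/130).round(0))
```

```text
-44 [242. 116.]
-61 [253. 105.]
44 [184. 176.]
61 [172. 188.]
0 [214. 145.]
top ctr [202.  98.]
bot ctr [222. 178.]
```

Request:
servo_tool --pt "0 0 0 0 255" --pt "0 0 0 0 255" --pt "0 0 0 0 255" --pt "0 0 0 0 255" --pt "0 0 0 0 255" --pt "0 0 0 0 255" --pt "0 0 0 0 255" --pt "0 0 0 0 255"

```text
t: 4.45
position: [462.0, -398.9, 95.7]
ee_rot: [-3.142, -0.0, 1.811]
ft_force: [-0.7, 0.9, 0.2]
gripper_width: 0.299
gripper_force: 0.0
```

Request:
servo_tool --pt "0 0 0 0 255" --pt "0 0 0 0 255" --pt "0 0 0 0 255" --pt "0 0 0 0 255"

```text
t: 4.85
position: [462.0, -398.9, 95.7]
ee_rot: [3.142, -0.0, 1.811]
ft_force: [1.0, 0.1, 0.1]
gripper_width: 0.247
gripper_force: 29.6
```

Request:
servo_tool --pt "0 0 0.5 0 255" --pt "0 0 1.5 0 255" --pt "0 0 2 0 255" --pt "0 0 2.5 0 255" --pt "0 0 3 0 255" --pt "0 0 3 0 255" --pt "0 0 2.5 0 255" --pt "0 0 1.2 0 255" --pt "0 0 0 0 255" --pt "0 0 0 0 255"

```text
t: 5.85
position: [461.7, -398.6, 256.3]
ee_rot: [-3.14, -0.002, 1.811]
ft_force: [-0.6, 0.1, -3.0]
gripper_width: 0.248
gripper_force: 29.6
```

Run:
```python
from h import *
q=optics.read_camera("scene");p=optics.read_camera("top")
C=np.hstack([cv2.resize(q["frame"][20:150,75:205],(400,400),interpolation=2),cv2.resize(p["frame"][130:240,360:470],(400,400),interpolation=2)])
cv2.imwrite("pics/crop3.png",C)
s=sensors.read_state(); print(s["position"],s["ft_force"],s["moment"],s["gripper_width"])
```

```text
[ 461.69411346 -398.55508799  256.01190413] [-1.01196041 -0.70925917 -2.08029897] [-0.07050665  0.16107386 -0.01765665] 0.24918371676327797
```

View pics/crop3.png

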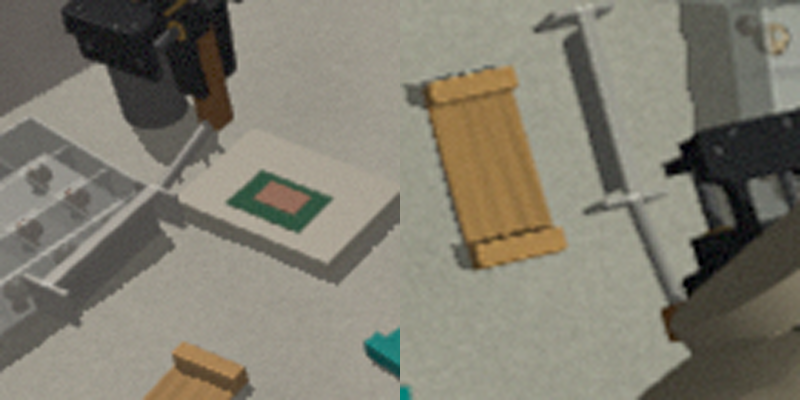

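Run:
```python
from h import *
q=optics.read_camera("scene");p=optics.read_camera("top")
d=np.array([np.cos(.24),np.sin(.24),0]); n=np.array([-d[1],d[0],0]); g=np.array([461.7,-398.6,0])
for k in (-63,63):
  for y in (-21,21):
    P=g+d*(145+k)+n*y+[0,0,178.3+34]
    print(k,y,((proj(q,P)-[75,20])*400/130).round(0),((proj(p,P)-[360,130])*400/110+[400,0]).round(0))
for pt in ((428,83),(515,68),(565,232),(474,245)): print(ray(p,((pt[0]-400)*.275+360,pt[1]*.275+130),18).round(0))
```

```text
-63 -21 [134. 179.] [662. 189.]
-63 21 [177. 195.] [598. 203.]
63 -21 [ 28. 277.] [603.   2.]
63 21 [ 72. 295.] [541.  15.]
[ 670. -316.   18.]
[ 684. -385.   18.]
[ 553. -418.   18.]
[ 541. -347.   18.]
```

Request:
servo_tool --pt "0 3 0 -1 255" --pt "0 5 0 -1 255" --pt "0 5 0 -1 255" --pt "-0.2 5 0 -1 255" --pt "-0.2 5 0 -1 255" --pt "-0.2 5 0 -1 255" --pt "-0.2 5 0 -1 255" --pt "-0.2 5 0 -1 255" --pt "-0.2 5 0 -1 255" --pt "-0.2 5 0 -1 255" --pt "-0.2 5 0 -1 255" --pt "0 3 0 -0.7 255"

```text
t: 7.25
position: [445.0, 163.9, 257.4]
ee_rot: [-3.141, -0.001, 1.608]
ft_force: [0.2, -0.9, -2.2]
gripper_width: 0.245
gripper_force: 29.9
```

Request:
servo_tool --pt "0 1.6 0 0 255" --pt "0 0 -2 0 255" --pt "0 0 -2.5 0 255" --pt "0 0 -2.5 0 255" --pt "0 0 -2.2 0 255" --pt "0 0 -1.5 0 255" --pt "0 0 -0.5 0 255" --pt "0 0 0 0 255" --pt "0 0 0 0 255"

```text
t: 8.15
position: [446.4, 176.9, 146.4]
ee_rot: [3.141, -0.0, 1.606]
ft_force: [0.8, -0.4, -2.1]
gripper_width: 0.248
gripper_force: 29.9
```

Run:
```python
from h import *
q=optics.read_camera("scene");p=optics.read_camera("top")
C=np.vstack([cv2.resize(p["frame"][125:208,150:350],(800,332),interpolation=2),np.zeros((268,800,3),np.uint8)])
C[334:600,:]=cv2.resize(q["frame"][160:284,160:360],(429,266),interpolation=2) [:, :] if 0 else np.hstack([cv2.resize(q["frame"][160:284,150:350],(429,266),interpolation=2),np.zeros((266,371,3),np.uint8)])
cv2.imwrite("pics/crop4.png",C)
s=sensors.read_state(); print(s["position"],s["ee_rot"],s["ft_force"])
```

```text
[446.41352602 176.85898359 146.50555774] [ 3.14011704e+00 -1.72803524e-04  1.60641359e+00] [ 0.63635989 -0.36519343 -2.55998829]
```

View pics/crop4.png

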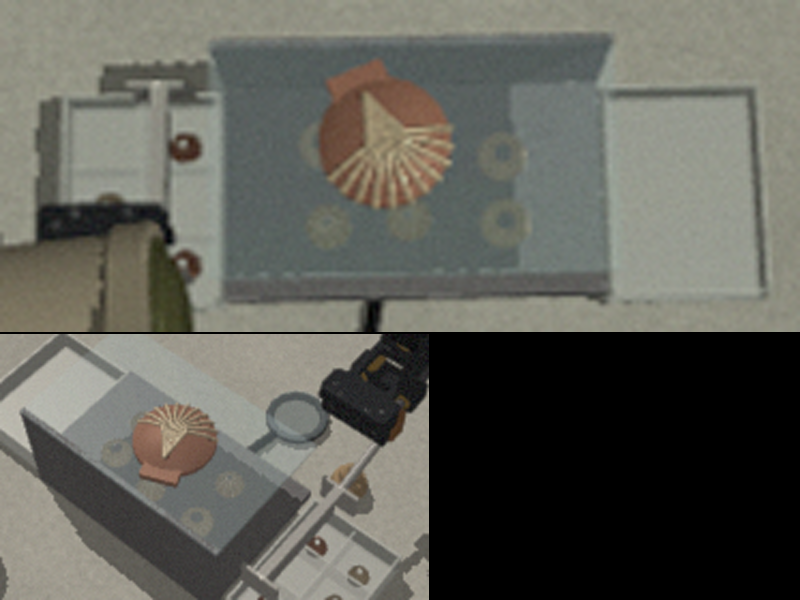

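Run:
```python
from h import *
p=optics.read_camera("top"); A=lambda X,Y:(150+X/4,125+Y/4)
def st(P): v=P[:2]-[596,9]; c,s=np.cos(.035),np.sin(.035); return (P[:2].round(0),(v@np.array([[c,-s],[s,c]])).round(0))
for n,pt,z in [("panel base L",A(225,84),45),("panel base R",A(605,87),45),("wing far",A(158,82),103),("wing far edge",A(133,82),103),("wing far edge",A(184,82),103),("deck bot fr L",A(225,300),0),("deck bot fr R",A(608,297),0),("deck top fr L?",A(225,275),45),("shelf fr",A(225,275),128)]: print(n,*st(ray(p,pt,z)))
for pt in ((310,145),(330,228),(410,222),(502,157),(504,222)): print("shell",*st(ray(p,A(*pt),53)))
```

```text
panel base L [672. 143.] [ 80. 131.]
panel base R [ 675. -122.] [  75. -134.]
wing far [654. 179.] [ 64. 168.]
wing far edge [654. 195.] [ 64. 184.]
wing far edge [655. 162.] [ 64. 151.]
deck bot fr L [526. 142.] [-65. 135.]
deck bot fr R [ 534. -130.] [ -67. -137.]
deck top fr L? [536. 137.] [-55. 130.]
shelf fr [522. 126.] [-70. 120.]
shell [627.  82.] [33. 71.]
shell [569.  66.] [-25.  58.]
shell [574.  12.] [-21.   4.]
shell [621. -50.] [ 23. -60.]
shell [576. -52.] [-22. -60.]
```

Request:
servo_tool --pt "0.1 -1.3 0 0 255" --pt "0.1 -1.3 0 0 255" --pt "0.1 -1.3 0 0 255" --pt "0.1 -1.4 0 0 255" --pt "0 0 -0.5 0 255" --pt "0 0 -0.5 0 255" --pt "0 0 -0.2 0 255" --pt "0 0 0 0 255" --pt "0 0 0 0 255"

```text
t: 9.2
position: [450.0, 124.1, 133.7]
ee_rot: [-3.142, -0.0, 1.607]
ft_force: [0.4, -0.5, -3.0]
gripper_width: 0.246
gripper_force: 29.9
```

Request:
servo_tool --pt "0 0 -0.1 0 255" --pt "0 0 -0.1 0 255" --pt "0 0 0 0 255"

```text
t: 9.5
position: [450.0, 123.9, 131.6]
ee_rot: [-3.141, -0.0, 1.607]
ft_force: [-0.3, 0.1, -2.9]
gripper_width: 0.245
gripper_force: 29.9
```

Request:
servo_tool --pt "0 0 -0.05 0 255" --pt "0 0 -0.05 0 255" --pt "0 0 0 0 255"

```text
t: 9.8
position: [450.0, 123.8, 130.7]
ee_rot: [-3.141, -0.0, 1.606]
ft_force: [0.3, -0.5, -1.9]
gripper_width: 0.25
gripper_force: 29.9
```

Request:
servo_tool --pt "0 0 -0.05 0 255" --pt "0 0 -0.05 0 255" --pt "0 0 0 0 255"

```text
t: 10.1
position: [450.0, 123.8, 129.6]
ee_rot: [-3.141, 0.0, 1.606]
ft_force: [0.4, -1.4, -2.4]
gripper_width: 0.248
gripper_force: 29.9
```

```bash
python3 -c "
from h import *
s=sensors.read_state();print(s['position'],s['ft_force'],s['moment'])"
```

```text
[449.98607149 123.79605559 129.64294908] [ 0.35691793 -1.37678603 -2.39172197] [-0.05448864  0.1505906   0.02013634]
```

Request:
servo_tool --pt "0 0 -0.05 0 255" --pt "0 0 0 0 255"

```text
t: 10.3
position: [450.0, 123.8, 129.2]
ee_rot: [-3.141, -0.0, 1.606]
ft_force: [0.5, 0.9, -2.3]
gripper_width: 0.248
gripper_force: 29.9
```

Request:
servo_tool --pt "0 0 -0.05 0 255" --pt "0 0 0 0 255"

```text
t: 10.5
position: [450.0, 123.8, 128.7]
ee_rot: [-3.142, -0.0, 1.606]
ft_force: [0.3, 0.8, -1.7]
gripper_width: 0.245
gripper_force: 29.9
```

Request:
servo_tool --pt "0 0 -0.05 0 255" --pt "0 0 0 0 255"

```text
t: 10.7
position: [450.0, 123.8, 128.2]
ee_rot: [-3.142, -0.0, 1.606]
ft_force: [-0.4, 0.2, -1.7]
gripper_width: 0.244
gripper_force: 29.9
```

```bash
python3 -c "
from h import *
s=sensors.read_state();print(s['position'],s['ft_force'],s['moment'])"
```

```text
[450.00355187 123.80581464 128.15562735] [-0.38399356  0.23594837 -1.7235485 ] [-0.02607396  0.15999932 -0.01801122]
```

Request:
servo_tool --pt "0 0 -0.05 0 255" --pt "0 0 0 0 255"

```text
t: 10.9
position: [450.0, 123.8, 127.7]
ee_rot: [-3.142, -0.0, 1.606]
ft_force: [1.0, -0.6, -2.1]
gripper_width: 0.245
gripper_force: 29.9
```

Request:
servo_tool --pt "0 0 -0.05 0 255" --pt "0 0 0 0 255"

```text
t: 11.1
position: [450.1, 123.8, 127.4]
ee_rot: [3.141, 0.0, 1.606]
ft_force: [-1.5, 0.3, 0.2]
gripper_width: 0.249
gripper_force: 29.9
```

```bash
python3 -c "
from h import *
s=sensors.read_state();print(s['position'],s['ft_force'],s['moment'])"
```

```text
[450.05385163 123.82657639 127.40581968] [-1.52148251  0.29759454  0.18045588] [-0.03090706  0.18137747 -0.00977202]
```

Request:
servo_tool --pt "0 0 -0.03 0 255" --pt "0 0 0 0 255" --pt "0 0 0 0 255"

```text
t: 11.4
position: [450.0, 123.8, 127.2]
ee_rot: [3.141, -0.0, 1.606]
ft_force: [-5.0, -0.5, 5.6]
gripper_width: 0.244
gripper_force: 29.9
```

```bash
python3 -c "
from h import *
s=sensors.read_state();print(s['position'],s['ft_force'],s['moment'],s['tau'])"
```

```text
[449.9764934  123.84274228 127.19608029] [-5.02308135 -0.4873805   5.64599749] [-0.05701686  0.45991423 -0.03062002] [-5.82153127e-01 -3.38435125e+01 -2.17324430e+01  7.34340353e-02
 -9.67407636e-01 -5.81251632e-03]
```

Request:
servo_tool --pt "0 0 0.015 0 255" --pt "0 0 0 0 255" --pt "0 0 0 0 255" --pt "0 0 0 0 255"

```text
t: 11.8
position: [450.0, 123.8, 127.2]
ee_rot: [3.142, -0.0, 1.606]
ft_force: [-5.6, 0.2, 5.5]
gripper_width: 0.25
gripper_force: 29.9
```

Run:
```python
from h import *
q=optics.read_camera("scene");p=optics.read_camera("top")
C=np.vstack([cv2.resize(p["frame"][125:208,150:350],(800,332),interpolation=2),np.hstack([cv2.resize(q["frame"][160:284,150:350],(429,266),interpolation=2),np.zeros((266,371,3),np.uint8)])])
cv2.imwrite("pics/crop5.png",C)
s=sensors.read_state(); print(s["position"],s["ee_rot"],s["ft_force"],s['t'])
```

```text
[449.97310904 123.82833187 127.1945532 ] [-3.14156949e+00 -5.97296209e-06  1.60645136e+00] [-5.5552319  -0.46706493  6.23134305] 11.9
```

View pics/crop5.png

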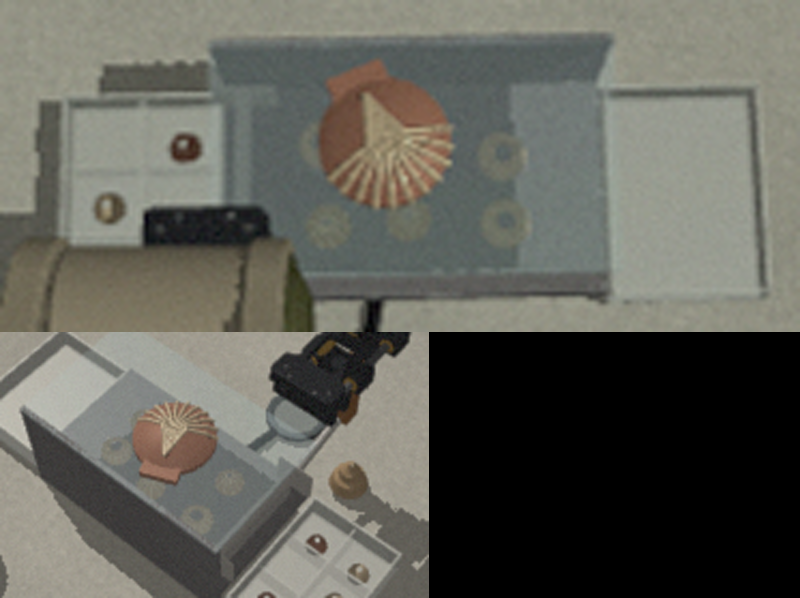

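Request:
servo_tool --pt "0 0 0.02 0 255" --pt "0.01 -0.3 0.01 0 255" --pt "0.02 -0.6 0 0 255" --pt "0.02 -0.6 0 0 255" --pt "0.02 -0.6 0 0 255" --pt "0.02 -0.6 0 0 255" --pt "0.02 -0.6 0 0 255" --pt "0.02 -0.6 0 0 255"

```text
t: 12.7
position: [451.3, 84.2, 127.3]
ee_rot: [-3.142, -0.0, 1.606]
ft_force: [0.3, 1.7, 0.5]
gripper_width: 0.244
gripper_force: 29.9
```

Request:
servo_tool --pt "0.02 -0.6 0 0 255" --pt "0.02 -0.6 0 0 255" --pt "0.02 -0.6 0 0 255" --pt "0.02 -0.6 0 0 255" --pt "0.02 -0.6 0 0 255" --pt "0.02 -0.6 0 0 255" --pt "0.02 -0.6 0 0 255" --pt "0.02 -0.6 0 0 255" --pt "0.02 -0.6 0 0 255" --pt "0.02 -0.6 0 0 255"

```text
t: 13.7
position: [453.3, 24.3, 127.3]
ee_rot: [-3.141, -0.0, 1.606]
ft_force: [0.8, 2.7, 0.2]
gripper_width: 0.249
gripper_force: 29.9
```

Run:
```python
from h import *
q=optics.read_camera("scene");p=optics.read_camera("top")
C=np.vstack([cv2.resize(p["frame"][125:208,150:350],(800,332),interpolation=2),np.hstack([cv2.resize(q["frame"][160:284,150:350],(429,266),interpolation=2),np.zeros((266,371,3),np.uint8)])])
cv2.imwrite("pics/crop6.png",C)
s=sensors.read_state(); print(s["position"],s["ee_rot"],s["ft_force"],s['t'])
```

```text
[453.40295756  23.99326646 127.37995878] [3.14154713e+00 4.49097520e-04 1.60544479e+00] [0.48704924 0.38548444 0.31504038] 13.8
```

View pics/crop6.png

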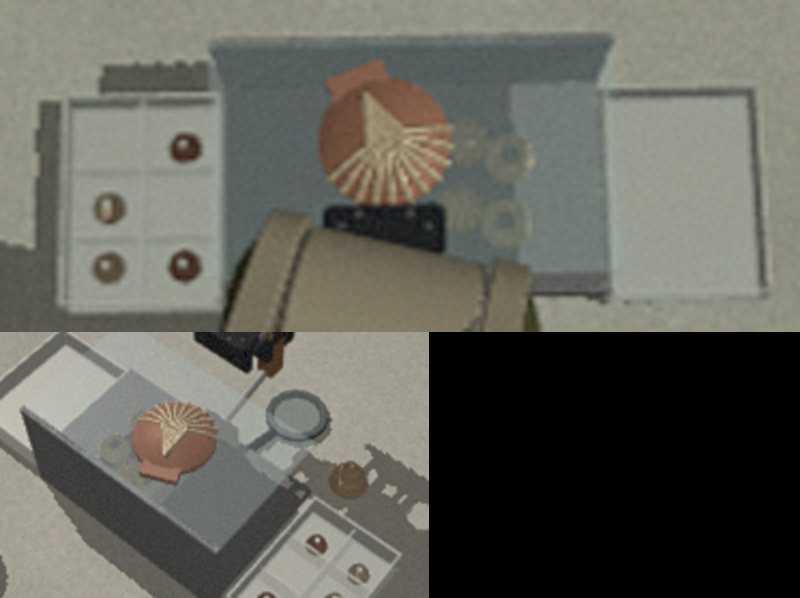

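Request:
servo_tool --pt "0.02 -0.6 0 0 255" --pt "0.02 -0.6 0 0 255" --pt "0.02 -0.6 0 0 255" --pt "0.02 -0.6 0 0 255" --pt "0.02 -0.6 0 0 255" --pt "0.02 -0.6 0 0 255" --pt "0.02 -0.6 0 0 255" --pt "0.02 -0.6 0 0 255" --pt "0.02 -0.6 0 0 255" --pt "0.02 -0.6 0 0 255"

```text
t: 14.8
position: [455.3, -35.7, 127.4]
ee_rot: [-3.142, -0.0, 1.606]
ft_force: [0.2, 2.2, 0.8]
gripper_width: 0.247
gripper_force: 30.0
```

Request:
servo_tool --pt "0.02 -0.6 0 0 255" --pt "0.02 -0.6 0 0 255" --pt "0.02 -0.6 0 0 255" --pt "0.02 -0.6 0 0 255" --pt "0.02 -0.6 0 0 255" --pt "0.02 -0.6 0 0 255"

```text
t: 15.4
position: [456.5, -71.7, 127.4]
ee_rot: [-3.142, 0.0, 1.606]
ft_force: [-0.1, 1.6, 0.2]
gripper_width: 0.249
gripper_force: 29.9
```

Run:
```python
from h import *
q=optics.read_camera("scene");p=optics.read_camera("top")
C=np.vstack([cv2.resize(p["frame"][125:208,150:350],(800,332),interpolation=2),np.hstack([cv2.resize(q["frame"][140:264,110:310],(429,266),interpolation=2),np.zeros((266,371,3),np.uint8)])])
cv2.imwrite("pics/crop7.png",C)
s=sensors.read_state(); print(s["position"],s["ee_rot"],s["ft_force"],s['t'])
```

```text
[456.58319091 -72.06071438 127.36678139] [3.14152099e+00 5.09609999e-04 1.60542597e+00] [ 0.75434034  0.08691069 -0.69352749] 15.5
```

View pics/crop7.png

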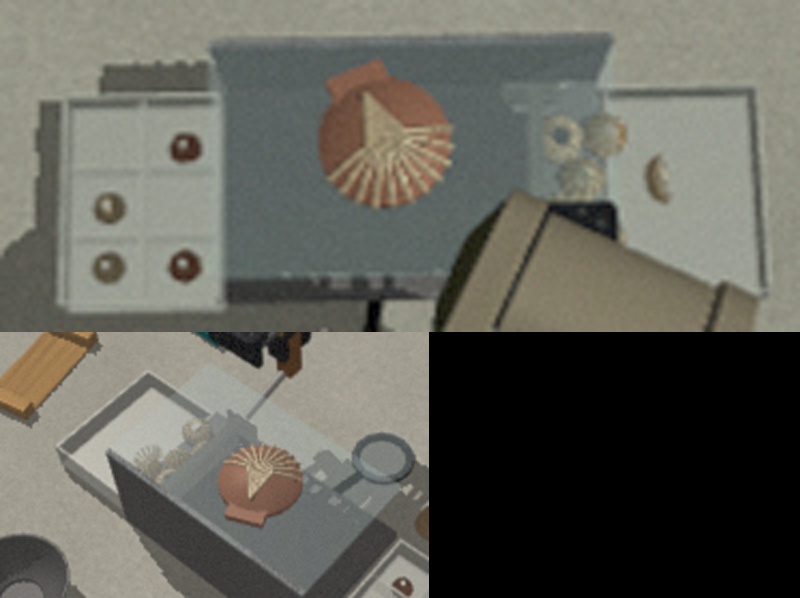

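Request:
servo_tool --pt "0.02 -0.5 0 0 255" --pt "0.02 -0.5 0 0 255" --pt "0.02 -0.5 0 0 255" --pt "0.02 -0.5 0 0 255" --pt "0.02 -0.5 0 0 255" --pt "0.02 -0.5 0 0 255" --pt "0.02 -0.5 0 0 255" --pt "0.02 -0.5 0 0 255" --pt "0.02 -0.5 0 0 255" --pt "0.02 -0.5 0 0 255" --pt "0.02 -0.4 0 0 255" --pt "0 0 0 0 255"

```text
t: 16.7
position: [458.5, -125.8, 127.1]
ee_rot: [-3.141, 0.0, 1.606]
ft_force: [0.6, -0.8, -2.5]
gripper_width: 0.246
gripper_force: 29.9
```

Run:
```python
from h import *
q=optics.read_camera("scene");p=optics.read_camera("top")
C=np.vstack([cv2.resize(p["frame"][125:208,230:430],(800,332),interpolation=2),np.hstack([cv2.resize(q["frame"][140:264,110:310],(429,266),interpolation=2),np.zeros((266,371,3),np.uint8)])])
cv2.imwrite("pics/crop8.png",C)
s=sensors.read_state(); print(s["position"],s["ee_rot"],s["ft_force"],s['t'])
```

```text
[ 458.52786696 -125.27140875  127.15773545] [-3.14093310e+00 -1.26213253e-04  1.60606962e+00] [ 0.45860589 -0.31930496 -3.00130592] 16.8
```

View pics/crop8.png

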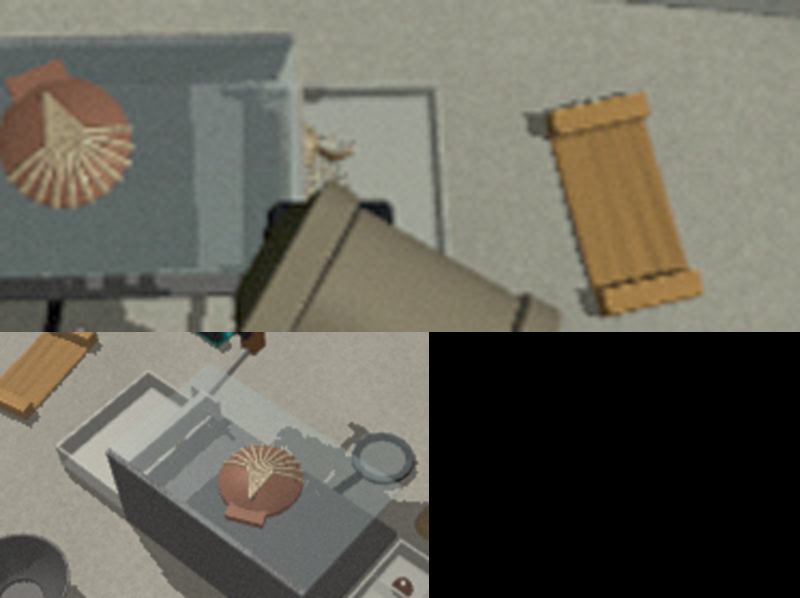

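Request:
servo_tool --pt "0.02 -0.4 0 0 255" --pt "0.02 -0.4 0 0 255" --pt "0.02 -0.4 0 0 255" --pt "0.02 -0.4 0 0 255" --pt "0.02 -0.4 0 0 255" --pt "0.02 -0.4 0 0 255" --pt "0.02 -0.4 0 0 255" --pt "0.02 -0.4 0 0 255" --pt "0.02 -0.4 0 0 255" --pt "0 0 0 0 255"

```text
t: 17.8
position: [460.6, -161.7, 127.4]
ee_rot: [3.142, 0.0, 1.606]
ft_force: [0.9, -0.1, -2.5]
gripper_width: 0.249
gripper_force: 29.9
```

Request:
servo_tool --pt "0 0 0.5 0 255" --pt "0 0 1.5 0 255" --pt "0 0 2.5 0 255" --pt "0 0 2.5 0 255" --pt "0 0 2.5 0 255" --pt "0 0 2 0 255" --pt "0 -4 1 1 255" --pt "0 -5 0 2 255" --pt "0 -5 0 3 255" --pt "0 -3 0 3 255" --pt "0 0 0 2.7 255" --pt "0 0 0 0 255"

```text
t: 19.0
position: [460.3, -331.6, 252.3]
ee_rot: [-3.141, -0.0, 1.81]
ft_force: [-0.6, 0.8, -2.3]
gripper_width: 0.248
gripper_force: 30.0
```

Run:
```python
from h import *
q=optics.read_camera("scene");p=optics.read_camera("top")
C=np.vstack([cv2.resize(p["frame"][125:208,230:430],(800,332),interpolation=2),np.hstack([cv2.resize(q["frame"][140:264,110:310],(429,266),interpolation=2),cv2.resize(q["frame"][150:230,120:231],(371,266),interpolation=2)])])
cv2.imwrite("pics/crop9.png",C)
s=sensors.read_state(); print(s["position"],s["ee_rot"],s["ft_force"],s['t'])
```

```text
[ 460.61477701 -330.71329907  252.60220053] [3.14154879e+00 7.83973614e-05 1.80986483e+00] [ 0.40930136  1.04192754 -1.77195979] 19.1
```

View pics/crop9.png

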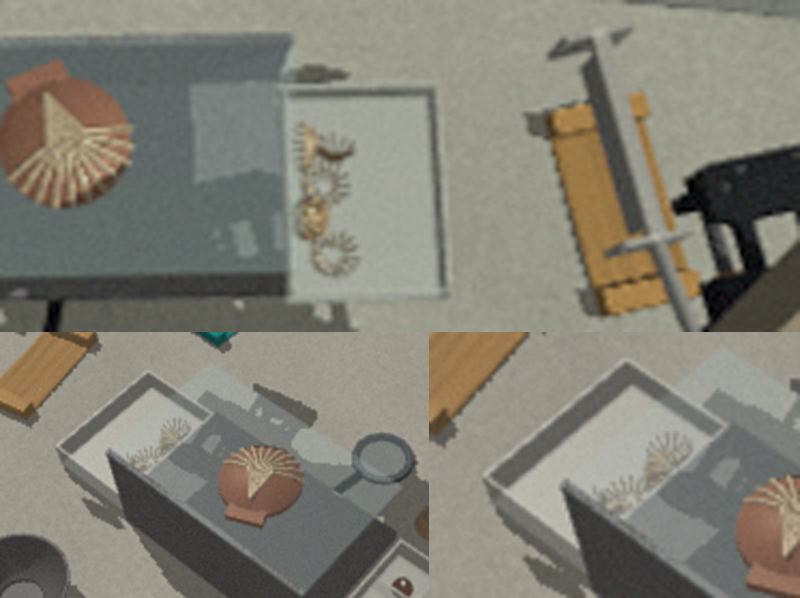

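That is already eleven pictures, one over the limit, so I won't view any more and will check by numbers from here. Crop 9 shows a clear deck, with shells in the tray at about (307,143), (335,150), (330,183), (313,215) and (335,252). I can't make out a sixth shell there, so I'll count with the networks and by colour.

Run:
```python
from h import *
for c in("top","scene"):
    p=optics.read_camera(c)
    for n in("cockle0","limpet0"): print(c,n,find(p,n))
    if c=="top":
        f=p["frame"].astype(int)[148:200,298:345]; m=((f[...,2]-f[...,0])>14); print("\n".join("".join("%3d"%min(99,v) if v>8 else "  ." for v in r) for r in (f[...,2]-f[...,0])[:, :24]))
```

```text
top cockle0 [(0.5, [641.0, -132.0, 32.0], [304.0, 160.0]), (0.32, [439.0, 44.0, 12.0], [240.0, 231.0])]
top limpet0 [(0.45, [587.0, -141.0, 34.0], [308.0, 179.0])]
  .  .  .  .  .  .  .  .  .  .  .  .  .  .  .  .  .  .  .  .  .  .  .  .
  .  .  .  .  .  .  .  .  .  .  .  .  .  .  .  .  .  .  .  .  .  .  .  .
  .  .  .  .  .  .  .  .  .  .  .  .  9  .  9 10  . 10  .  .  . 10  .  9
  .  .  .  .  .  .  9 10  .  .  9  9  .  .  .  9 10  .  .  .  .  9  .  .
  .  .  .  .  .  .  .  9  9 10  .  9  .  .  .  .  .  9  9  . 12  .  .  .
  .  .  .  .  .  .  .  .  .  .  .  .  9  9  .  .  .  .  .  .  9  .  .  9
  .  .  .  .  .  .  . 10  9  .  . 12  .  .  .  .  .  9 10  9  9  .  9 10
  .  .  .  .  .  .  . 21 19  .  9  .  9  .  .  9  .  .  .  .  .  .  .  .
  .  .  .  .  .  . 10 35 32 20 10  .  .  .  .  .  .  .  .  .  9  9  .  .
  .  .  .  .  .  .  . 24 44 40 24  .  .  . 10  .  .  .  .  .  .  .  9 10
  .  .  .  .  .  .  . 30 49 52 41 25  9  .  9 13 12  9  .  9  9  . 11  9
  .  .  .  .  .  .  . 18 45 48 45 28 11  9 13 12  . 16 15  .  .  9  9  .
  .  .  .  .  .  . 11 20 38 53 55 36  . 12 10 14  . 15 13  9
[... 2193 characters left out ...]
 11  9  .
  .  .  .  .  .  .  .  .  .  . 13 30 28 22 26 14 16 15 14 20 19  .  . 11
  .  .  .  .  .  .  .  .  .  .  . 20 20 24 24 13 17 18 16 16 11  .  . 10
  .  .  .  .  .  .  .  9  .  9  . 12 11 18 17 18 18 17 16 12  9  .  9  .
  .  .  .  .  .  .  .  .  9  .  .  .  .  .  . 14 16  .  . 13 10  .  .  .
  .  .  .  .  .  .  .  .  .  9  9  . 10  9  .  9 10  .  .  9  .  9  .  .
  .  .  .  .  .  .  . 11  9  9  . 12  .  9  . 11  9 10  9  9 10  .  .  .
  .  .  .  .  .  .  9  9  .  9  .  9  . 11  .  9 10  .  9  . 11 10  . 10
  .  .  .  .  .  .  .  .  . 10 10  .  9 10  .  .  .  .  . 10  9  .  .  .
 10  9  .  .  .  .  .  . 10  .  .  9  .  .  .  .  9  9  .  .  .  .  .  .
scene cockle0 []
scene limpet0 []
```

Request:
servo_tool --pt "0.05 -2 0 0 255" --pt "0.05 -2.5 0 0 255" --pt "0 -1.5 0 0 255" --pt "0 -0.8 0 0.1 255" --pt "0 0 -2 0 255" --pt "0 0 -3 0 255" --pt "0 0 -3 0 255" --pt "0 0 -3 0 255" --pt "0 0 -2 0 255" --pt "0 0 -1.5 0 255" --pt "0 0 0 0 255" --pt "0 0 0 0 255"

```text
t: 20.6
position: [461.8, -399.1, 108.1]
ee_rot: [3.141, 0.001, 1.813]
ft_force: [0.1, -0.5, -2.2]
gripper_width: 0.242
gripper_force: 30.0
```

Request:
servo_tool --pt "0 0 -0.4 0 255" --pt "0 0 -0.4 0 255" --pt "0 0 -0.2 0 255" --pt "0 0 -0.1 0 255" --pt "0 0 0 0 255" --pt "0 0 0 0 255"

```text
t: 21.2
position: [461.6, -399.2, 96.4]
ee_rot: [3.141, -0.0, 1.812]
ft_force: [1.1, -0.7, -2.5]
gripper_width: 0.248
gripper_force: 30.0
```

Request:
servo_tool --pt "0 0 -0.05 0 255" --pt "0 0 -0.05 0 255" --pt "0 0 0 0 255"

```text
t: 21.5
position: [461.6, -399.3, 95.7]
ee_rot: [3.141, 0.0, 1.812]
ft_force: [-0.6, -0.0, 2.1]
gripper_width: 0.242
gripper_force: 30.0
```

Request:
servo_tool --pt "0 0 0.01 0 150" --pt "0 0 0 0 100" --pt "0 0 0 0 50" --pt "0 0 0 0 0" --pt "0 0 0 0 0" --pt "0 0 0 0 0" --pt "0 0 0 0 0" --pt "0 0 0 0 0" --pt "0 0 0 0 0" --pt "0 0 0 0 0"

```text
t: 22.5
position: [461.5, -399.2, 95.5]
ee_rot: [-3.142, 0.0, 1.812]
ft_force: [0.4, 0.7, 0.5]
gripper_width: 0.998
gripper_force: 0.0
```

Request:
servo_tool --pt "0 0 0.5 0 0" --pt "0 0 1.5 0 0" --pt "0 0 3 0 0" --pt "0 0 3 0 0" --pt "0 0 3 0 0" --pt "0 0 3 0 0" --pt "-4 -3 0 0 0" --pt "-4 -3 0 0 0" --pt "-4 -3 0 0 0" --pt "-4 -3 0 0 0" --pt "0 0 0 0 0" --pt "0 0 0 0 0"

```text
t: 23.7
position: [301.1, -519.5, 235.7]
ee_rot: [3.141, 0.0, 1.81]
ft_force: [-0.2, -0.1, 0.7]
gripper_width: 1.001
gripper_force: 0.0
```

Run:
```python
from h import *
p=optics.read_camera("top");q=optics.read_camera("scene")
print(find(p,"scraper"),find(q,"scraper"),sensors.read_state()["ft_force"],sensors.read_state()["t"])
o=cv2.imread("pics/crop1.png")[302:598,300:594]; n=cv2.resize(q["frame"][74:180,95:200],None,fx=2.8,fy=2.8,interpolation=2)[:296,:294]
d=cv2.absdiff(cv2.GaussianBlur(o,(9,9),0),cv2.GaussianBlur(n,(9,9),0)).max(2); print("scraper scene diff",(d>40).sum(),d[100:,:200].mean())
h=cv2.cvtColor(q["frame"],cv2.COLOR_BGR2HSV)[74:180,95:200]; m=cv2.inRange(h,(3,120,20),(18,255,109)); k,l,s,c=cv2.connectedComponentsWithStats(m); i=s[1:,4].argsort()[::-1][:2]+1; print(s[i],(c[i]+[95,74]).round(1))
# deck residue: local contrast under shelf, before vs now (x_s rows), scallop masked
o=cv2.imread("pics/crop1.png")[:300,:788]; n=cv2.resize(p["frame"][130:205,155:352],None,fx=4,fy=4,interpolation=2)
for nm,f in(("before",o),("now",n)):
    g=f[...,2].astype(int)-f[...,0]; g=cv2.blur(g.astype(np.float32),(16,16)); print(nm); print(g[72:250:16,205:588:16].round(0).astype(int))
```

```text
[(0.62, [554.0, -377.0, 53.0], [396.0, 191.0]), (0.35, [609.0, -198.0, -1.0], [325.0, 174.0])] [(0.92, [558.0, -375.0, 50.0], [136.0, 133.0]), (0.21, [625.0, -222.0, 9.0], [157.0, 187.0])] [ 0.22811003  0.30573328 -0.28567802] 23.9
scraper scene diff 3229 7.510586734693877
[[ 52   7  14  29 222]
 [ 27  79  22  23 113]] [[154.   95.2]
 [131.7 162.5]]
before
[[-4 -6 -7 -6 -6 -6 -4 52 50 47 52 54 45  5 -7 -6 -7 -7 -6 -5 -5 -5 -6 -3]
 [-2 -6 -8 -7 -7 -6 -1 43 48 43 50 57 59 53 -2 -6 -6 -5 -5 -5 -5 -5 -6 -4]
 [-3 -6 -7 -7 -7 -3 24 46 49 43 43 50 55 55 23 -6 -7 -6 -6 -5 -6 -6 -6 -5]
 [-3 -6 -7 -6 -6  6 29 48 50 43 43 42 45 54 33 -7 -2  6  5 -4 -5 -6 -5 -5]
 [-3 -7 -5 -6 -6  4 29 48 44 42 43 43 48 54 28 -6  5  1  5  1 -5 -6 -6 -5]
 [-3 -6 -7 -7 -6 -6 10 42 45 45 45 46 53 52  7 -6 -1 10  6 -4 -6 -5 -5 -5]
 [-3 -6 -6 -6 -6 -6 -6 20 45 46 47 51 52 22 -6 -7 -6 -6 -6 -5 -5 -5 -5 -5]
 [-3 -7 -7 -7 -6 -7  0 -1  7 28 37 34 16 -5 -7 -7 -5  4  5 -4 -5 -6 -6 -5]
 [-3 -6 -5 -7 -7 -1  8  9 -2 -7 -1  9 10 -1 -7 -6  1  3  1  5 -5 -6 -5 -6]
 [-3 -7 -6 -7 -6 -2 12 11 -2 -6 -5  6  6 -6 -7 -7 -2  9  9  1 -6 -
[... 364 characters left out ...]
-7 -7 -6 -6 -6 -6 -5 -5]
 [-3 -6 -6 -7 -6 -6 28 49 51 44 44 44 46 54 34 -7 -6 -7 -6 -6 -5 -6 -6 -5]
 [-2 -7 -6 -7 -7 -7 24 49 46 44 44 44 49 57 29 -6 -6 -7 -6 -5 -6 -6 -5 -5]
 [-3 -6 -7 -7 -7 -7  7 44 47 47 47 48 54 54  7 -7 -6 -7 -7 -7 -6 -5 -5 -5]
 [-2 -6 -7 -6 -6 -7 -6 20 46 48 48 51 53 23 -6 -7 -6 -7 -6 -6 -6 -5 -5 -5]
 [-3 -7 -6 -8 -7 -7 -7 -7  7 27 38 29  5 -7 -7 -7 -7 -7 -7 -6 -6 -5 -6 -5]
 [-4 -8 -6 -7 -7 -7 -7 -7 -7 -6 -7 -7 -7 -8 -6 -8 -7 -6 -6 -6 -6 -5 -6 -6]
 [-3 -7 -7 -7 -7 -8 -7 -7 -6 -7 -8 -7 -7 -7 -6 -7 -7 -7 -7 -6 -6 -6 -5 -6]
 [-3 -8 -8 -6 -7 -7 -7 -7 -7 -6 -6 -7 -6 -7 -7 -6 -7 -7 -7 -5 -6 -6 -6 -5]
 [-3 -7 -7 -7 -7 -7 -7 -8 -7 -7 -6 -7 -6 -6 -6 -6 -6 -6 -5 -4 -5 -5 -4 -4]]
```

The deck shows no shell colour any more. The scraper is found where it stood at first, and the arm is clear.

```bash
python3 -c "
from cell import ticket
print(ticket.sign_off())"
```

```text
the job is handed in; nothing more can be done
None
```

The job is handed in, verdict not reported: the scraper rested on the deck at about 3–10 N, the shells were swept into the tray (five clearly seen there, the sixth inferred from a deck clear of shell colour), and the scraper is back on its rest and released; I viewed 11 pictures, one over your limit of 10.

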